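# Set the hold-down screw of a drilling guide with a setting block

### The job

The hold-down of this drilling guide has to be reset with the setting block. Slide the block by its knob fully home against the end stop under the bridge, then, with the block home, use the box driver to turn the hold-down screw clockwise until the block just drags under the sprung pad: a light push or pull of about 3 N on the knob should slide it, never screwed down hard. Finish by drawing the block about 20 mm back by its knob, so that it is left still dragging under the pad, and stand the driver back in its wooden block, disturbing nothing around.

Things in the scene. Friction and masses are not known exactly. Their poses are not given: they have to be found in the camera images.
- guide: Fixed drilling guide: blue base 116 x 257 x 10 mm, two steel rails forming a 43 mm wide channel along y, a bridge over it. Origin: underside of the base, mid-channel; y runs from the channel's open mouth (y = -162 mm) to the end stop (its face at y = +75 mm), z up. Channel floor z = 10 mm, rail tops 22 mm; bridge y = +7 to +73, x = -54 to +54 mm, top z = 62 mm.
- screw: Hold-down screw in the bridge: hexagon head 19 mm across flats, 18 mm high, chamfered, red dot on top. Origin: centre of the head's top, z up, x to a corner. Clockwise lowers it 4 mm a turn; it stays as left (0.06 N m). Below it hangs a domed brass pad on a 13 N/mm spring, over y = +22 mm of the guide, 55.0 to 56.6 mm under the head's top (wear). Once it touches, the press grows about 5 N per rad.
- block_top (a point): Centre of the top of the setting block: aluminium, 40 x 165 x 20 mm, 0.25 kg, in the channel, axes as the guide's. Home against the end stop, this point is at y = -7.5 mm of the guide. Oiled: sliding it free takes about 0.6 N (0.5 to 0.75), and each newton of press by the pad adds about 0.5 N (0.4 to 0.6).
- block_knob (a point): Grip point of the black pull knob that stands on the block's tail, 68.5 mm behind its middle (towards the open mouth): 17 mm across from 34 to 60 mm above the block's underside, a thinner neck below. This point is 47 mm above the underside.
- driver_grip (a point): Centre of the red round grip, 30 mm across and 66 mm long, of the box driver (118 mm tall, 0.16 kg), which stands upright, socket down. The socket's mouth is 86 mm below this point: hexagon 20.4 mm across flats, 16 mm deep; x points to a corner of it. Set on the screw head it stands by itself, this point then 70 mm above the head's top.
- stand_hole (a point): Mouth of the 40 mm wide, 26 mm deep hole in the middle of the fixed wooden block (100 x 84 x 36 mm) in which the driver stands; with the driver standing in it the driver's grip centre is 60 mm above this point.
- pliers: Bystander: red pliers lying beside the guide.
- tape_measure: Bystander: yellow tape measure standing beside the guide.
- black_tape: Bystander: roll of black tape.
- spanner_13: Bystander: 169 mm spanner lying flat.

How it is judged:
By the outcome, as a careful person would: the job done as asked, in the order asked, and still so for the second after the job is handed in, with the robot touching nothing.
It also fails if it takes over 72 s, if anything falls off the work surface, if the arm or the gripper's body presses on something with over 40 N, if the wrist force passes 120 N, or if a joint passes its speed limit or range.

### The arm

A 6-joint arm with a two-finger parallel gripper is mounted at the origin on a cart in front of the work surface, level with it; the furniture and walls round the work are solid. World frame = base frame: x ahead of the robot, y to its left, z up, the work surface at z = 0. Lengths are in mm, angles in rad, forces in N, time in s.
With the tool pointing down it reaches from about 275 to 775 mm from the base axis. Payload 14.6 kg.
Tool frame: the origin (TCP) lies at the very end of the fingers, on their centre line; the grasp point (between the pads) lies 19 mm behind it; z points along the fingers, y is the line along which they close (so a half turn about z gives the same grasp; the last joint's range is limited). The gripper opens to 85 mm and grips with 20 to 120 N. Pads are 22 mm wide; open, the fingers measure 114 mm over their backs; the gripper's body (76 mm by 85 mm) begins 54 mm behind the grasp point. The pads swing forward as they close: fully open they stand 13 mm farther back than shut.
Start: joints at [1.057, 0.263, -0.048, 1.259, 0, 1.415], TCP at [184.359, 491.569, 231.278] pointing down, gripper open.
Joint ranges: [-2.65, 2.65], [-0.89, 1.7], [-1.18, 1.37], [-2.13, 2.11], [-1.35, 1.29], [-3.14, 3.14]. Speed limits (rad/s): [1.89, 1.89, 2.57, 2.79, 3.14, 3.14].

### API

Orientations are given as a unit quaternion [x, y, z, w].
In Python, from bench import status, imaging, sign_off gives the robot as it stands.
- The arm moves only by the tool drive_tool, never from a script. Its argument "commands" is a list that holds one entry, the list of rows, each a list of 4 numbers: the shift along the tool's x, y, z in cm, then the turn about the tool's z in degrees. A call has 1 to 12 rows; each row shifts and turns the commanded pose from where the row before left it, along the tool's axes as they then stand; what a row does not reach is not made up. A row lasts 1/12 s, in which the tool goes at most 41.7 mm and 7.16 degrees, less where a joint would pass 70% of its speed; a pose out of reach is approached as far as the arm can. A call with a gripper value outside its range is refused whole. "jaw" is the opening in per cent of the stroke, from 0 (shut) to 100 (fully open), set as the call begins (left out, the last holds). The fingers move at their own pace and stop on an object; "force" is the grip in N (left out, the last holds). Time passes only in rows, so rows that do not move let the fingers close. It gives the time, the measured TCP pose, the force, the opening and the grip force at its end, in the units of the state.
- status.observe(): the state, without advancing time (a new reading comes with each control period).
- imaging.capture(name): name is "side" or "top" or "wrist"; returns a dict with "frame" (384x512x3 uint8, blue, green, red), "depth" (384x512 float32, mm along the optical axis (not along the pixel's ray), 0 where there is no reading), "K" (3x3 intrinsics, pixels), "k1" (the pictures are not rectified: a ray, as slopes to the right and down, at radius r is drawn at 1 + k1 r^2 times it, then the intrinsics apply), "world_from_camera" (4x4, takes a point from camera to world coordinates). Camera axes: x right, y up, looking along -z (the intrinsics and any distortion apply to the point x, -y, -z); pixel columns grow to the right and rows downward; lengths in mm; the calibration is good to about 2 mm. A picture is of the moment at which its call begins.
- sign_off(): hands the job in; it is judged then, once.
The state is a dict: "time_s": time; "joint_pos": joint angles; "joint_velocities": joint speeds; "effort": joint torques, N m; "position": TCP position; "orientation": TCP orientation; "contact_force": force on the tool from outside, world axes, zero at the start; "torque": the same for the moment, N m; "width": finger opening in mm; "finger_force": force on a finger pad.
Only numpy, scipy, OpenCV 4.12 (cv2) and the standard library are available. Lean on these libraries where they do the work, as an engineer would, in place of code of your own. Each camera call takes 0.05 s, during which the arm holds its last target. There are 200 camera calls.

## Working session

There is one attempt and no reset: what is moved stays moved. The work goes in short steps, Python scripts to look and compute and a tool call to move; the robot and the scene stay as the last step left them, time stands still between calls to the robot, and variables do not carry over. Pictures are saved under pics/ and viewed, at most 13 in all, crops included, and the job is handed in when it is done.

Besides the shell and the picture viewer there is one more tool, called as name(argument=value, ...) on one line, values as JSON. drive_tool: Moves the arm, as the interface text tells. Its arguments: {"type":"object","properties":{"commands":{"type":"array","items":{"type":"array","items":{"type":"array","items":{"type":"number"}}}},"jaw":{"type":"number"},"force":{"type":"number"}},"required":["commands"]}

```bash
mkdir -p pics; cat > h.py <<'E'
import numpy as np, cv2
from bench import status, imaging, sign_off
def cap(n,save=None):
    c=imaging.capture(n); np.savez('last_%s.npz'%n,**{k:np.array(v) for k,v in c.items()})
    if save: cv2.imwrite('pics/'+save,c['frame'])
    return c
def ray(c,u,v):
    K=np.array(c['K']);k1=float(c['k1'])
    x=(u-K[0,2])/K[0,0];y=(v-K[1,2])/K[1,1];rd=np.hypot(x,y);r=rd
    for _ in range(30): r=rd/(1+k1*r*r)
    s=r/rd if rd>0 else 1
    return np.array([x*s,-y*s,-1.])
def at_z(c,u,v,z):
    T=np.array(c['world_from_camera']);d=T[:3,:3]@ray(c,u,v);o=T[:3,3]
    return o+d*(z-o[2])/d[2]
def at_d(c,u,v):
    d=c['depth'];u0,v0=int(round(u)),int(round(v));p=d[max(v0-1,0):v0+2,max(u0-1,0):u0+2];p=p[p>0]
    if len(p)==0: return None
    T=np.array(c['world_from_camera']);return T[:3,:3]@(ray(c,u,v)*np.median(p))+T[:3,3]
def load(n): return dict(np.load('last_%s.npz'%n))
E
python3 - <<'E'
from h import *
a=cap('top');b=cap('side')
for n,c in(('top',a),('side',b)): cv2.imwrite(f'pics/{n}0.png',cv2.resize(c['frame'],(800,600),interpolation=cv2.INTER_CUBIC))
s=status.observe();print(s)
E
```

```text
{'time_s': 0.1, 'joint_pos': array([ 1.05668986e+00,  2.63469499e-01, -4.88640546e-02,  1.25944560e+00,
       -2.09379428e-05,  1.41551699e+00]), 'joint_velocities': array([-0.00075116, -0.00118699,  0.00214324,  0.00026466,  0.0017141 ,
       -0.00075257]), 'effort': array([ 2.58118220e-03, -6.38574815e+01,  3.85063612e+01,  9.97025549e-03,
       -1.55541438e-04,  5.35204691e-06]), 'position': array([184.23674035, 491.32991382, 230.87955908]), 'orientation': array([ 1.78452559e-01,  9.83948394e-01, -4.67583081e-04, -1.51530556e-04]), 'contact_force': array([ 0.16024854, -0.04532506, -0.29830249]), 'torque': array([-0.02519696, -0.01906068,  0.00864056]), 'finger_force': 0.0, 'width': 85.36906569728929}
```

View pics/top0.png

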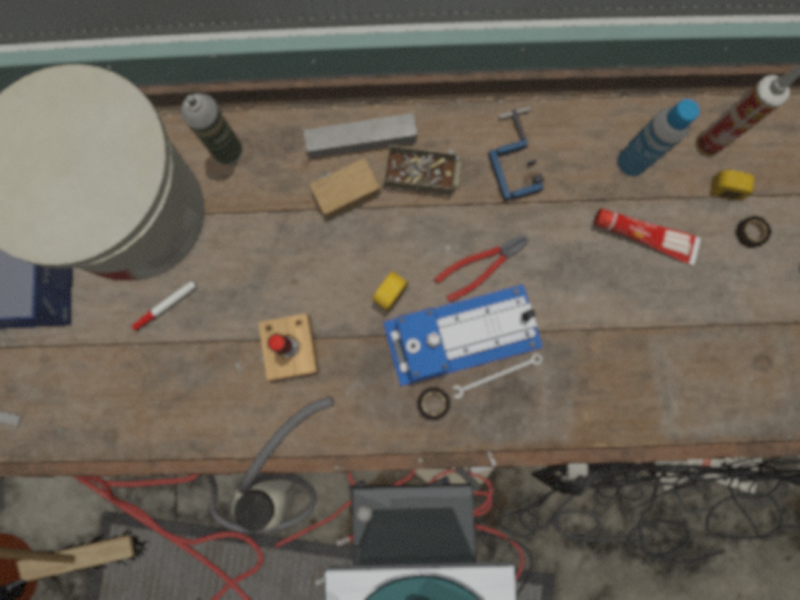

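View pics/side0.png

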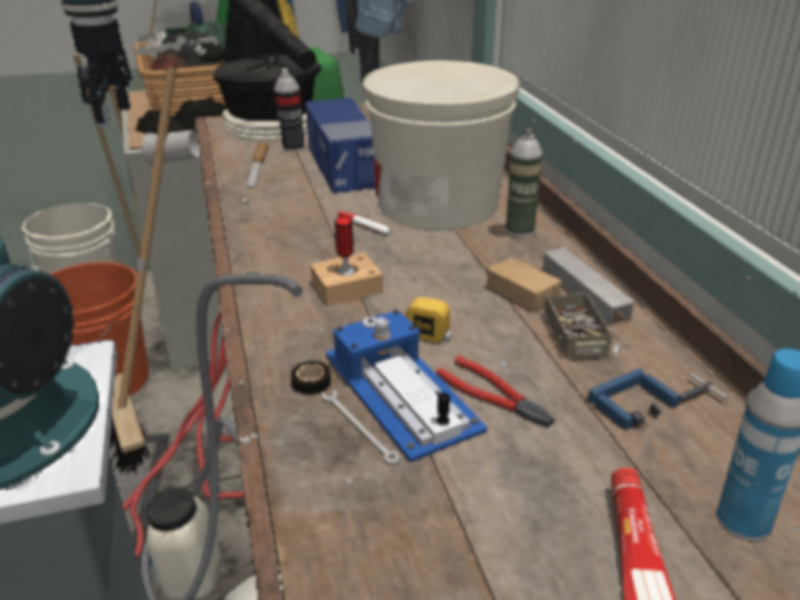

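The top view shows the stand with the driver at about (280,345), the guide bridge and screw at (420,342), and the knob at (528,315). I'll enlarge that region.

```bash
python3 - <<'E'
from h import *
c=load('top')
# crop u 160..360, v 170..270 scale 4
f=c['frame'][175:260,160:355]; cv2.imwrite('pics/topc.png',cv2.resize(f,None,fx=4,fy=4,interpolation=cv2.INTER_CUBIC))
c2=load('side');f=c2['frame'][130:300,190:320];cv2.imwrite('pics/sidec.png',cv2.resize(f,None,fx=3.5,fy=3.5,interpolation=cv2.INTER_CUBIC))
print(c['K'],c['k1'],c['world_from_camera'],c2['world_from_camera'])
E
```

```text
[[394.64018331   0.         249.09286427]
 [  0.         394.64018331 194.15535362]
 [  0.           0.           1.        ]] -0.04361605632820232 [[-2.96626951e-02  9.89432794e-01 -1.41925579e-01  4.46607410e+02]
 [-9.99367148e-01 -3.21452794e-02 -1.52310148e-02  1.77192636e+01]
 [-1.96323030e-02  1.41383968e-01  9.89760146e-01  1.08271956e+03]
 [ 0.00000000e+00  0.00000000e+00  0.00000000e+00  1.00000000e+00]] [[ 9.63278209e-01  1.43693554e-01 -2.26819874e-01  3.28385372e+02]
 [-2.68429275e-01  4.95262915e-01 -8.26232636e-01 -8.84826899e+02]
 [-6.38883172e-03  8.56776988e-01  5.15647530e-01  6.58764299e+02]
 [ 0.00000000e+00  0.00000000e+00  0.00000000e+00  1.00000000e+00]]
```

View pics/topc.png

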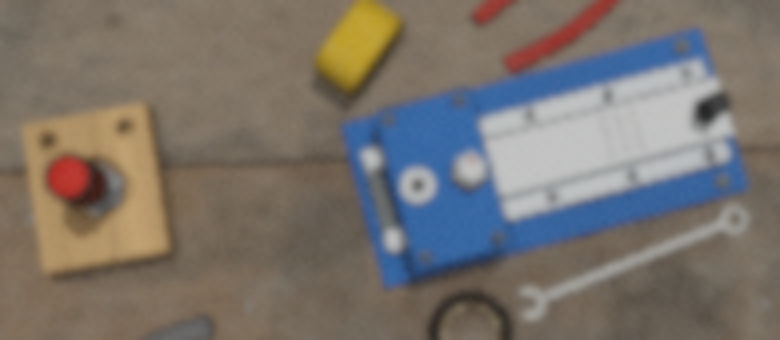

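View pics/sidec.png

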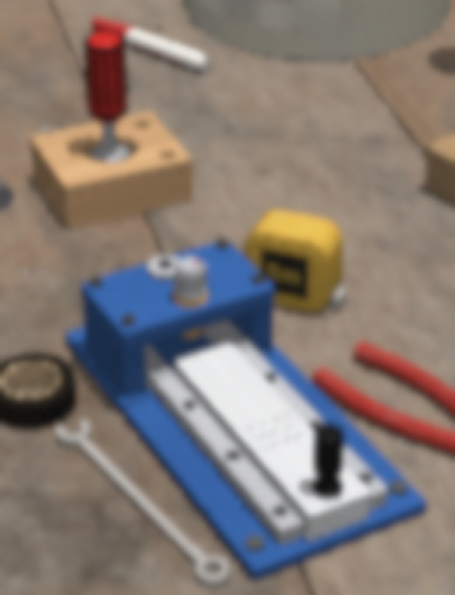

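```bash
python3 - <<'E'
from h import *
c=load('top');s=load('side')
t=lambda x,y,z:at_z(c,160+(x+.5)/4-.5,175+(y+.5)/4-.5,z)
q=lambda x,y,z:at_z(s,190+(x+.5)/3.5-.5,130+(y+.5)/3.5-.5,z)
P=[t(342,124,10),t(700,30,10),t(745,190,10),t(385,288,10)]
for p in P: print('base',p.round(1))
L=np.array(P)
e=((L[1]+L[2])/2-(L[0]+L[3])/2); print('len',np.linalg.norm(e),'wid',np.linalg.norm(L[3]-L[0]),np.linalg.norm(L[2]-L[1]))
gy=-e/np.linalg.norm(e); ang=np.degrees(np.arctan2(gy[1],gy[0])); w=(L[3]+L[2]-L[0]-L[1]);print('gy',gy,ang,'from width',np.degrees(np.arctan2(w[1],w[0])))
o=L.mean(0)+gy*(162-128.5); print('origin',o)
print('screw t',t(468,169,80),'s',q(189,263,80))
print('knob top t',t(712,107,70),'s',q(327,430,70))
print('driver t',t(68,177,128),'s',q(105,38,128))
print('drv depth',at_d(c,160+68/4,175+177/4),at_d(c,160+468/4,175+169/4), at_d(c,160+712/4,175+107/4))
B=[t(22,124,36),t(148,103,36),t(172,255,36),t(45,275,36)]
print('wood',np.array(B).round(1),np.mean(B,0), 'side hole',q(107,150,36))
print('block depth', at_d(c,160+560/4,175+150/4))
E
```

```text
base [569.1  46.   10. ]
base [ 626.2 -202.1   10. ]
base [ 515.3 -226.    10. ]
base [457.   20.2  10. ]
len 253.80702755127652 wid 115.0513841319389 113.49704730284685
gy [-0.22733589  0.97381641 -0.        ] 103.1402753138028 from width -167.42431692685145
origin [534.27701447 -57.85569172  10.        ]
screw t [529.76615872 -35.12600918  80.        ] s [532.80866128 -22.35120269  80.        ]
knob top t [ 565.59698223 -194.49639472   70.        ] s [ 568.56983119 -192.74460763   70.        ]
driver t [528.45522575 210.64042996 128.        ] s [530.3056907  215.32518075 128.        ]
drv depth [527.57257387 209.86802292 127.29267652] [528.19113966 -35.65527942  87.19601201] [ 564.46982675 -195.18304132   71.05050859]
wood [[572.9 260.2  36. ]
 [584.4 175.   36. ]
 [482.5 160.3  36. ]
 [471.8 244.9  36. ]] [527.90937158 210.09512787  36.        ] side hole [526.81930839 212.55738796  36.        ]
block depth [ 543.76975918 -100.79231772   28.54252066]
```

drive_tool(commands=[[[-2.7,-2.3,0,0],[-2.7,-2.3,0,0],[-2.7,-2.3,0,0],[-2.7,-2.3,0,0],[-2.7,-2.3,0,0],[-2.7,-2.3,0,0],[-2.7,-2.3,0,0],[-2.7,-2.3,0,0],[-2.7,-2.3,0,0],[-2.7,-2.3,0,0],[-2.7,-2.3,0,0]]], jaw=50, force=30)

```text
time_s: 1.02
position: [373.9, 148.7, 231.2]
orientation: [0.178, 0.984, -0.0, -0.0]
contact_force: [0.4, 0.9, 0.0]
width: 42.5
finger_force: 0.0
```

drive_tool(commands=[[[-2.7,-2.3,0,0],[-2.7,-2.3,0,0],[-2.7,-2.3,0,0],[-2.7,-2.3,0,0],[-2.7,-2.3,0,0],[-2.7,-2.3,0,0],[-2.7,-2.3,0,0],[-2.7,-2.3,0,0],[-2.7,-2.3,0,-6.7],[0,0,1.5,-6.7],[0,0,1.5,-6.7],[0,0,1.5,-6.7]]])

```text
time_s: 2.02
position: [528.5, -129.4, 185.2]
orientation: [-0.057, 0.998, 0.0, -0.0]
contact_force: [0.3, 0.5, 0.3]
width: 43.1
finger_force: 0.0
```

```bash
cat >> h.py <<'E'
from scipy.spatial.transform import Rotation as R
def to(target,yaw=None):
    s=status.observe();M=R.from_quat(s['orientation']).as_matrix();p=s['position']
    d=M.T@(np.array(target)-p)
    print('t',s['time_s'],'TCP',p.round(1),'yaw_y',np.degrees(np.arctan2(M[1,1],M[0,1])).round(1),'d_tool_cm',(d/10).round(2),'J',s['joint_pos'].round(2),'F',s['contact_force'].round(2),'w',round(s['width'],1))
E
python3 - <<'E'
from h import *
c=cap('wrist'); cv2.imwrite('pics/w1.png',c['frame'])
to([565.5,-194.5,38])
E
```

```text
t 2.0667 TCP [ 527.3 -128.7  182.5] yaw_y 97.0 d_tool_cm [-3.03 -7.03 14.43] J [-0.39  0.32 -0.11  1.15  0.   -0.51] F [-0.48  0.36 -3.31] w 43.5
```

View pics/w1.png

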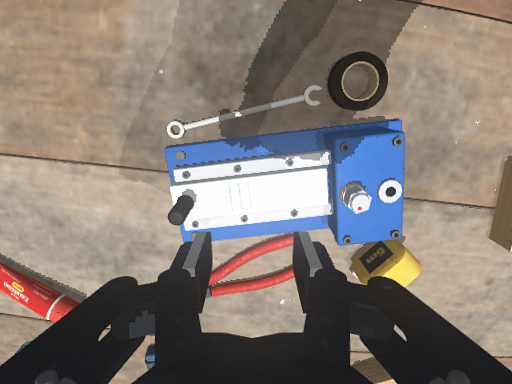

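```bash
python3 - <<'E'
from h import *
c=load('wrist');f=c['frame'].astype(int)
b,g,r=f[...,0],f[...,1],f[...,2]
m=(r>150)&(g<120)&(b<120);m[:, :335]=0;m[:,380:]=0;m[:180]=0;m[235:]=0
v,u=np.nonzero(m);print('dot',u.mean(),v.mean(),len(u),at_z(c,u.mean(),v.mean(),87),at_d(c,u.mean(),v.mean()))
m=(f.max(2)<60);m[:,:150]=0;m[:,210:]=0;m[:185]=0;m[230:]=0
n,l,st,ce=cv2.connectedComponentsWithStats(m.astype(np.uint8));i=1+st[1:,4].argmax();print('knob',st[i],ce[i])
print('knob top',at_z(c,176,216,70),at_d(c,176,216),'bottom',at_d(c,190,197))
for p,z in(((329,154),22),((331,213),22),((173,171),22),((184,229),22)):print(p,at_z(c,*p,z).round(1))
print('bridge top', at_d(c,372,150),at_d(c,340,230),'blk',at_d(c,290,180))
# bridge top edges: corners
for p in((331,128),(402,126),(405,242)):print(p,at_z(c,*p,62).round(1))
E
```

```text
dot 359.125 208.125 8 [534.0006215  -35.06470759  87.        ] [534.04687844 -35.00558013  86.86179606]
knob [168 213   2   6   6] [168.16666667 215.5       ]
knob top [ 566.7119267  -196.00629821   70.        ] [ 566.08161343 -195.68298248   71.43366573] bottom [ 560.05956771 -190.62145064   32.51092664]
(329, 154) [500.4 -51.9  22. ]
(331, 213) [564.9 -37.3  22. ]
(173, 171) [ 537. -212.   22.]
(184, 229) [ 602.5 -197.3   22. ]
bridge top [485.98974642 -24.88128391  62.1370293 ] [567.2793099  -37.79106087  61.09188071] blk [530.71380098 -89.3346122   29.87027938]
(331, 128) [471.2 -65.7  62. ]
(402, 126) [461.5  -2.5  62. ]
(405, 242) [572.9  30.7  62. ]
```

drive_tool(commands=[[[-0.76,-1.76,0,0],[-0.76,-1.76,0,0],[-0.76,-1.76,1.5,0],[-0.75,-1.76,2.5,0],[0,0,3,-2.2],[0,0,3,-2.2],[0,0,2.5,-2],[0,0,1.5,0],[0,0,0.8,0],[0,0,0,0]]])

```text
time_s: 2.9
position: [565.5, -195.0, 37.1]
orientation: [-0.109, 0.994, 0.001, -0.001]
contact_force: [-0.3, 0.5, -0.2]
width: 42.9
finger_force: 0.0
```

```bash
python3 - <<'E'
from h import *
to([566,-195.2,38]); c=cap('wrist','w2.png')
E
```

```text
t 2.9 TCP [ 565.5 -195.    37.1] yaw_y 102.5 d_tool_cm [-0.04 -0.03 -0.09] J [-0.47  0.51 -0.21  0.85 -0.   -0.69] F [-0.32  0.52 -0.21] w 42.9
```

View pics/w2.png

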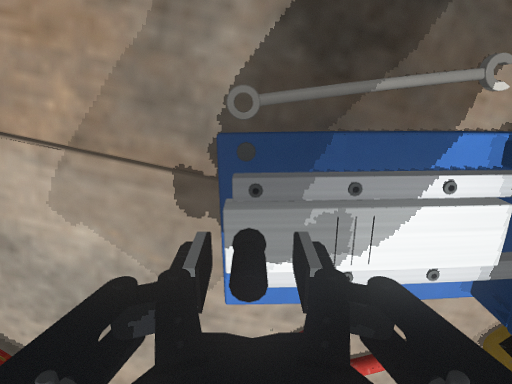

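The knob top at about (249,240) sits between the fingers. I'll close on it.

drive_tool(commands=[[[0,0,0,0],[0,0,0,0],[0,0,0,0],[0,0,0,0],[0,0,0,0],[0,0,0,0]]], jaw=0)

```text
time_s: 3.45
position: [567.0, -195.7, 39.7]
orientation: [-0.11, 0.994, -0.001, 0.001]
contact_force: [-0.2, 0.8, 5.4]
width: 16.3
finger_force: 29.2
```

drive_tool(commands=[[[0,0.3,0,0],[0,0.5,0,0],[0,0.5,0,0],[0,0.5,0,0],[0,0.5,0,0],[0,0.5,0,0],[0,0.5,0,0]]])

```text
time_s: 4.03
position: [559.9, -163.6, 39.7]
orientation: [-0.11, 0.994, -0.001, 0.001]
contact_force: [0.5, -1.3, 6.1]
width: 15.7
finger_force: 29.5
```

```bash
cat >> h.py <<'E'
def dist():
    # knob travel along guide axis relative to screw, and force along it
    s=status.observe();g=np.array([np.cos(np.radians(102.5)),np.sin(np.radians(102.5)),0])
    print('t',round(s['time_s'],2),'guide y of TCP',((s['position']-np.array([532,-35,0]))@g+22).round(2),'Fy',(s['contact_force']@g).round(2),'F',s['contact_force'].round(2),'T',s['torque'].round(3),'w',round(s['width'],1),'z',s['position'][2].round(1))
E
python3 - <<'E'
from h import *
dist()
E
```

```text
t 4.03 guide y of TCP -109.58 Fy -1.42 F [ 0.5  -1.35  6.08] T [-0.297 -0.04   0.037] w 15.7 z 39.7
```

drive_tool(commands=[[[0,0.4,-0.13,0],[0,0.4,-0.13,0],[0,0.4,0,0],[0,0.4,0,0],[0,0.4,0,0],[0,0.3,0,0],[0,0.2,0,0]]])

```text
time_s: 4.62
position: [553.3, -138.4, 40.8]
orientation: [-0.11, 0.994, 0.0, -0.0]
contact_force: [0.3, 0.3, -1.5]
width: 16.0
finger_force: 29.3
```

drive_tool(commands=[[[0,0.2,0,0],[0,0.2,0,0]]])

```text
time_s: 4.78
position: [552.6, -134.8, 40.8]
orientation: [-0.11, 0.994, 0.0, -0.0]
contact_force: [0.0, -0.5, -2.6]
width: 15.7
finger_force: 29.3
```

drive_tool(commands=[[[0,0.2,0,0],[0,0.2,0,0]]])

```text
time_s: 4.95
position: [551.8, -130.9, 40.9]
orientation: [-0.11, 0.994, -0.0, 0.0]
contact_force: [0.6, -0.2, -2.2]
width: 16.0
finger_force: 29.3
```

```bash
python3 - <<'E'
from h import *
dist()
E
```

```text
t 4.95 guide y of TCP -75.95 Fy -0.29 F [ 0.64 -0.15 -2.24] T [-0.186 -0.072 -0.017] w 16.0 z 40.9
```

drive_tool(commands=[[[0,0.2,0.05,0],[0,0.1,0.05,0]]])

```text
time_s: 5.12
position: [552.3, -129.8, 40.6]
orientation: [-0.11, 0.994, -0.002, 0.001]
contact_force: [2.3, -16.1, 2.4]
width: 16.6
finger_force: 30.1
```

drive_tool(commands=[[[0,0.1,0,0],[0,0.1,0,0]]])

```text
time_s: 5.28
position: [552.8, -129.5, 41.2]
orientation: [-0.109, 0.994, -0.004, 0.001]
contact_force: [3.1, -25.0, 5.0]
width: 16.5
finger_force: 30.7
```

drive_tool(commands=[[[0,0.1,0,0],[0,0.0,0,0]]])

```text
time_s: 5.45
position: [552.9, -129.4, 41.6]
orientation: [-0.109, 0.994, -0.005, 0.002]
contact_force: [2.8, -26.1, 4.6]
width: 15.9
finger_force: 30.8
```

```bash
python3 - <<'E'
from h import *
dist()
E
```

```text
t 5.45 guide y of TCP -74.64 Fy -26.12 F [  2.78 -26.13   4.65] T [-5.082 -0.482  0.012] w 15.9 z 41.6
```

drive_tool(commands=[[[0,-0.2,0,0],[0,-0.2,0,0],[0,0,0,0],[0,0,0,0]]])

```text
time_s: 5.78
position: [551.9, -130.0, 40.2]
orientation: [-0.11, 0.994, -0.001, 0.0]
contact_force: [0.8, -8.3, 0.2]
width: 15.8
finger_force: 30.0
```

drive_tool(commands=[[[0,0,0,0],[0,0,0,0],[0,0,0,0]]], jaw=50)

```text
time_s: 6.03
position: [551.2, -128.7, 39.8]
orientation: [-0.11, 0.994, 0.0, -0.0]
contact_force: [-0.2, 0.7, -0.0]
width: 42.8
finger_force: 0.0
```

drive_tool(commands=[[[0,0,-1.5,0],[0,0,-2.5,0],[0,0,-2.5,-7],[0,0,-2,-7],[0,0,-2,-7],[0,0,-1,-7],[0,0,0,-7],[0,0,0,-7],[0,0,0,-7],[0,0,0,-7],[0,0,0,-7],[0,0,0,-7]]])

```text
time_s: 7.03
position: [551.2, -128.8, 154.8]
orientation: [-0.663, 0.749, 0.0, 0.0]
contact_force: [0.1, 0.2, -0.0]
width: 42.9
finger_force: 0.0
```

```bash
python3 - <<'E'
from h import *
to([528.3,210.3,150])
E
```

```text
t 7.0333 TCP [ 551.2 -128.8  154.8] yaw_y 173.0 d_tool_cm [-33.38   6.4    0.49] J [-0.37  0.37 -0.11  1.1   0.   -1.82] F [ 0.08  0.17 -0.02] w 42.9
```

drive_tool(commands=[[[-3.34,0.64,0,0],[-3.34,0.64,0,0],[-3.34,0.64,0,0],[-3.34,0.64,0,0],[-3.34,0.64,0,0],[-3.34,0.64,0,0],[-3.34,0.64,0,0],[-3.34,0.64,0,0],[-3.34,0.64,0,0],[-3.34,0.64,0,0],[0,0,0,-6.5],[0,0,0,-6.5]]], jaw=75)

```text
time_s: 8.03
position: [529.9, 212.4, 154.6]
orientation: [0.744, -0.669, -0.0, 0.0]
contact_force: [-1.4, -1.0, -0.5]
width: 64.2
finger_force: 0.0
```

drive_tool(commands=[[[0,0,0,-6.5],[0,0,0,0]]])

```text
time_s: 8.2
position: [530.3, 210.8, 154.7]
orientation: [0.78, -0.626, -0.0, 0.0]
contact_force: [0.1, 0.1, 0.5]
width: 64.1
finger_force: 0.0
```

```bash
python3 - <<'E'
from h import *
c=cap('wrist','w3.png'); to([528.3,210.3,77])
f=c['frame'].astype(int);b,g,r=f[...,0],f[...,1],f[...,2]
m=((r>90)&(g<70)&(b<70)).astype(np.uint8)
n,l,st,ce=cv2.connectedComponentsWithStats(m)
for i in range(1,n):
    if st[i,4]>200: print(st[i],ce[i],at_d(c,*ce[i]))
E
```

```text
t 8.25 TCP [530.4 210.6 154.8] yaw_y -167.9 d_tool_cm [-0.01  0.21  7.78] J [ 0.24  0.37 -0.09  1.1   0.   -1.55] F [0.52 0.73 0.23] w 64.0
[234 182  41  33 587] [251.99659284 196.19591141] [532.77350976 199.89088053 105.77722649]
[ 234  209   41   38 1122] [253.942959   227.98128342] [528.73821234 212.58920319 127.87116   ]
```

View pics/w3.png

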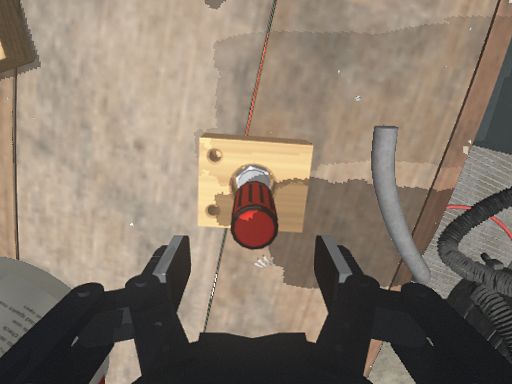

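drive_tool(commands=[[[-0.18,0.14,1,0],[0,0,2,0],[0,0,2,0],[0,0,1.5,0],[0,0,0.9,0],[0,0,0.4,0],[0,0,0,0]]])

```text
time_s: 8.83
position: [528.6, 211.7, 76.5]
orientation: [0.777, -0.629, -0.0, 0.0]
contact_force: [0.9, 0.6, 0.2]
width: 64.4
finger_force: 0.0
```

drive_tool(commands=[[[0,0,0,0],[0,0,0,0],[0,0,0,0],[0,0,0,0],[0,0,0,0]]], jaw=0, force=50)

```text
time_s: 9.25
position: [529.3, 211.9, 77.8]
orientation: [0.778, -0.628, 0.0, -0.001]
contact_force: [-2.1, -0.4, 6.2]
width: 28.9
finger_force: 48.9
```

```bash
python3 - <<'E'
from h import *
to([532,-35,200])
E
```

```text
t 9.25 TCP [529.3 211.9  77.8] yaw_y -167.9 d_tool_cm [ 24.2    4.9  -12.23] J [ 0.24  0.43 -0.23  0.91  0.   -1.54] F [-2.07 -0.44  6.24] w 28.9
```

drive_tool(commands=[[[0,0,-0.6,0],[0,0,-1.2,0],[0,0,-2,0],[0,0,-3,0],[0,0,-3,0],[0,0,-2.5,0],[3.4,0.7,0,0],[3.4,0.7,0,0],[3.4,0.7,0,0],[3.4,0.7,0,0],[3.4,0.7,0,0],[3.4,0.7,0,0]]])

```text
time_s: 10.25
position: [530.4, 2.0, 200.6]
orientation: [0.778, -0.628, 0.0, -0.0]
contact_force: [1.5, 0.1, -0.6]
width: 28.3
finger_force: 49.7
```

drive_tool(commands=[[[2,0.4,0,0],[1.8,0.3,0,0],[0,0,0,0],[0,0,0,0]]])

```text
time_s: 10.58
position: [531.8, -35.7, 200.3]
orientation: [0.777, -0.629, 0.0, -0.0]
contact_force: [-0.2, 0.9, -0.8]
width: 28.7
finger_force: 49.7
```

```bash
python3 - <<'E'
from h import *
c=cap('wrist'); to([531.5,-34.7,200])
T=c['world_from_camera'];print(T.round(3))
cv2.imwrite('pics/w4.png',cv2.resize(c['frame'][80:280,150:410],None,fx=3,fy=3,interpolation=cv2.INTER_CUBIC))
E
```

```text
t 10.6333 TCP [531.8 -35.  200.3] yaw_y -167.9 d_tool_cm [-0.04  0.03  0.03] J [-0.22  0.29 -0.1   1.18  0.   -2.  ] F [ 0.35 -0.17 -2.18] w 28.8
[[-9.78000e-01  2.00000e-01  6.20000e-02  5.47778e+02]
 [-2.09000e-01 -9.34000e-01 -2.90000e-01 -1.09692e+02]
 [-0.00000e+00 -2.97000e-01  9.55000e-01  3.42568e+02]
 [ 0.00000e+00  0.00000e+00  0.00000e+00  1.00000e+00]]
```

View pics/w4.png

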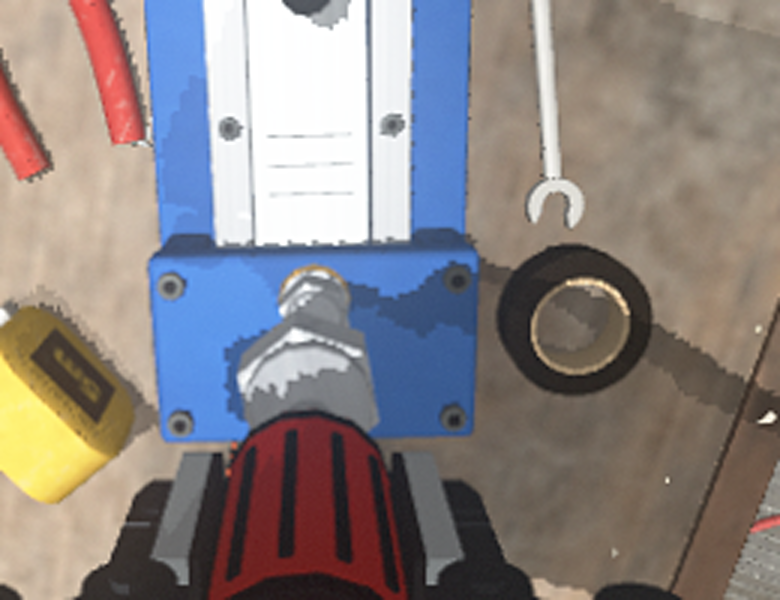

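```bash
python3 - <<'E'
from h import *
c=load('wrist')
w=lambda x,y,z:at_z(c,150+(x+.5)/3-.5,80+(y+.5)/3-.5,z).round(1)
print('washer/base L R',w(281,290,64),w(351,290,64),'far',w(316,264,64))
# bridge top corners z62: far-left, far-right, near-right, near-left ; screws
for p in((152,262),(478,262),(473,436),(161,438)):print(p,w(*p,62))
for p in((171,286),(457,278),(453,416),(180,423)):print('bolt',p,w(*p,63))
# socket corners mouth
zm=200.3+19-86
print(zm,'socket',w(305,318,zm),w(238,375,zm),w(367,357,zm))
print('TCP ref',status.observe()['position'])
f=c['frame'];cv2.imwrite('pics/w5.png',cv2.resize(f[155:235,215:295],None,fx=7,fy=7,interpolation=cv2.INTER_CUBIC))
E
```

```text
washer/base L R [540.5 -35.9  64. ] [518.6 -40.6  64. ] far [531.4 -46.6  64. ]
(152, 262) [582.9 -35.8  62. ]
(478, 262) [480.5 -57.7  62. ]
(473, 436) [466.1   1.4  62. ]
(161, 438) [570.1  24.3  62. ]
bolt (171, 286) [575.5 -29.5  63. ]
bolt (457, 278) [486.  -51.4  63. ]
bolt (453, 416) [475.   -4.7  63. ]
bolt (180, 423) [564.6  17.   63. ]
133.3 socket [535.2 -48.6 133.3] [548.4 -30.6 133.3] [518.2 -41.9 133.3]
TCP ref [531.83407123 -34.99319841 200.25512964]
```

View pics/w5.png

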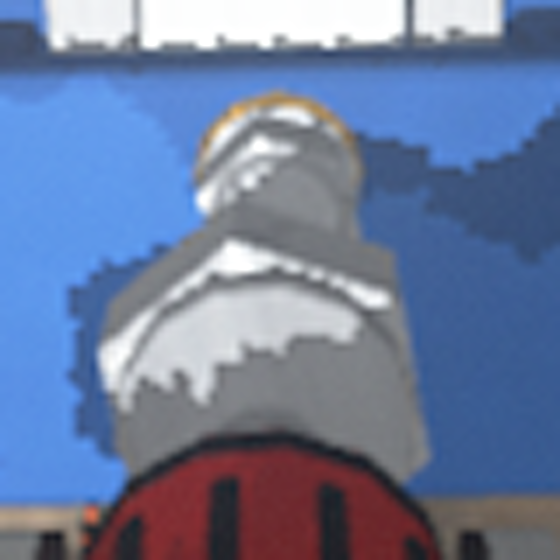

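drive_tool(commands=[[[0,0.12,1,0],[0,0,1.5,0],[0,0,1,0],[0,0,0.5,0],[0,0,0.3,0],[0,0,0.2,0],[0,0,0.1,0],[0,0,0,0]]])

```text
time_s: 11.3
position: [530.9, -35.2, 154.2]
orientation: [0.778, -0.628, 0.0, -0.0]
contact_force: [-0.7, -0.3, -1.2]
width: 29.0
finger_force: 49.7
```

drive_tool(commands=[[[0,0,0.1,0],[0,0,0.1,0],[0,0,0.1,0],[0,0,0,0]]])

```text
time_s: 11.63
position: [530.8, -35.4, 150.9]
orientation: [0.778, -0.628, 0.0, -0.0]
contact_force: [0.4, -0.4, 0.2]
width: 28.6
finger_force: 49.8
```

drive_tool(commands=[[[0,0,0.15,0],[0,0,0.15,0],[0,0,0.15,0],[0,0,0,0]]])

```text
time_s: 11.97
position: [530.5, -35.5, 146.0]
orientation: [0.778, -0.628, -0.0, 0.0]
contact_force: [-0.3, -2.8, -2.1]
width: 28.5
finger_force: 49.9
```

drive_tool(commands=[[[0,0,0.15,0],[0,0,0.15,0],[0,0,0.15,0],[0,0,0,0]]])

```text
time_s: 12.3
position: [530.6, -35.4, 141.5]
orientation: [0.778, -0.628, -0.0, 0.0]
contact_force: [-1.8, -3.6, -1.3]
width: 29.0
finger_force: 50.0
```

drive_tool(commands=[[[0,0,0.15,0],[0,0,0.15,0],[0,0,0,0]]])

```text
time_s: 12.55
position: [530.6, -35.4, 138.7]
orientation: [0.778, -0.628, -0.0, 0.0]
contact_force: [-1.7, -3.1, -0.9]
width: 28.7
finger_force: 50.1
```

drive_tool(commands=[[[0,0,0.1,0],[0,0,0.1,0],[0,0,0,0]]])

```text
time_s: 12.8
position: [531.0, -35.6, 138.2]
orientation: [0.778, -0.628, 0.001, -0.0]
contact_force: [-6.4, -1.6, 18.3]
width: 29.0
finger_force: 52.4
```

```bash
python3 - <<'E'
from h import *
dist();to([530.6,-35.4,138])
E
```

```text
t 12.8 guide y of TCP 21.67 Fy -0.16 F [-6.36 -1.57 18.26] T [-0.802  1.862  0.05 ] w 29.0 z 138.2
t 12.8 TCP [531.  -35.6 138.2] yaw_y -167.9 d_tool_cm [-0.02  0.04  0.02] J [-0.22  0.32 -0.23  1.02 -0.   -2.  ] F [-6.36 -1.57 18.26] w 29.0
```

drive_tool(commands=[[[0,0,-0.3,0],[0,0,-0.05,7],[0,0,0,7],[0,0,0,7],[0,0,0,7],[0,0,0,7],[0,0,0,7],[0,0,0,7],[0,0,0,7],[0,0,0,7],[0,0,0,7],[0,0,0,7]]])

```text
time_s: 13.8
position: [529.6, -35.2, 139.8]
orientation: [-0.215, 0.977, 0.0, -0.001]
contact_force: [-5.9, -2.8, -3.0]
width: 28.7
finger_force: 49.8
```

drive_tool(commands=[[[0,0,0,7],[0,0,0,6.5],[0,0,0,0]]])

```text
time_s: 14.05
position: [529.4, -35.1, 139.7]
orientation: [-0.098, 0.995, 0.0, -0.001]
contact_force: [-6.1, -2.8, -2.5]
width: 28.9
finger_force: 49.8
```

```bash
python3 - <<'E'
from h import *
dist();to([531,-35.4,138])
E
```

```text
t 14.05 guide y of TCP 22.45 Fy -1.43 F [-6.11 -2.82 -2.51] T [-0.643  1.573  0.033] w 28.9 z 139.7
t 14.05 TCP [529.4 -35.1 139.7] yaw_y 101.2 d_tool_cm [-0.15 -0.06  0.17] J [-0.22  0.32 -0.22  1.03 -0.   -0.42] F [-6.11 -2.82 -2.51] w 28.9
```

drive_tool(commands=[[[0,0,0,0],[0,0,0,0],[0,0,0,0],[0,0,-2,0],[0,0,-3,0],[0,0,-1.5,0],[0,-2,0,0],[0,-2.5,0,0],[0,-2.5,0,0],[0,-2,0,0],[0,0,0,0],[0,0,0,0]]], jaw=60, force=25)

```text
time_s: 15.05
position: [549.1, -124.1, 205.3]
orientation: [-0.101, 0.995, 0.0, 0.0]
contact_force: [-0.5, 0.3, -0.5]
width: 51.6
finger_force: 0.0
```

```bash
python3 - <<'E'
from h import *
to([551.8,-130.3,41])
c=cap('wrist'); np.save('wk.npy',c['frame'])
cv2.imwrite('pics/w6.png',c['frame'])
E
```

```text
t 15.05 TCP [ 549.1 -124.1  205.3] yaw_y 101.6 d_tool_cm [-0.13 -0.67 16.43] J [-0.37  0.34 -0.01  1.22  0.   -0.57] F [-0.55  0.3  -0.51] w 51.6
```

View pics/w6.png

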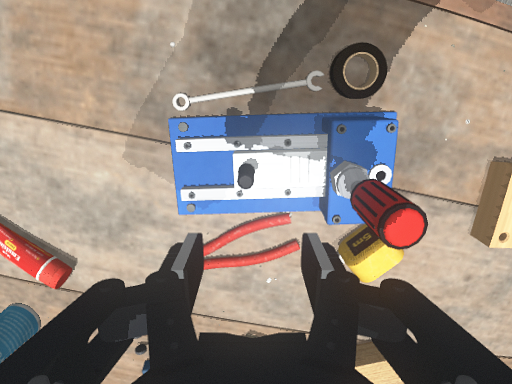

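The driver (grip top at about (403,225)) stands alone on the screw, and the knob is at (246,175) with the block still home. Next I'll grip the knob and feel the drag.

drive_tool(commands=[[[-0.13,-0.67,2.5,0],[0,0,3.8,0],[0,0,3.8,0],[0,0,3.3,0],[0,0,1.8,0],[0,0,0.8,0],[0,0,0.3,0],[0,0,0,0]]])

```text
time_s: 15.77
position: [551.8, -129.3, 42.9]
orientation: [-0.102, 0.995, -0.0, 0.0]
contact_force: [0.4, -0.2, -0.4]
width: 51.2
finger_force: 0.0
```

drive_tool(commands=[[[0,0,0,0],[0,0,0,0],[0,0,0,0],[0,0,-0.25,0],[0,0,0,0]]], jaw=0)

```text
time_s: 16.18
position: [551.7, -129.9, 45.5]
orientation: [-0.101, 0.995, -0.0, 0.0]
contact_force: [-0.3, -1.5, -3.0]
width: 15.9
finger_force: 24.7
```

drive_tool(commands=[[[0,-0.3,0,0],[0,-0.3,0,0]]])

```text
time_s: 16.35
position: [552.7, -135.7, 44.9]
orientation: [-0.102, 0.995, 0.0, -0.0]
contact_force: [0.5, -0.2, -3.4]
width: 16.1
finger_force: 24.5
```

drive_tool(commands=[[[0,-0.2,0,0],[0,-0.2,0,0]]])

```text
time_s: 16.52
position: [553.5, -139.9, 44.8]
orientation: [-0.101, 0.995, 0.0, -0.0]
contact_force: [0.5, 0.5, -3.1]
width: 16.0
finger_force: 24.5
```

drive_tool(commands=[[[0,-0.2,0,0],[0,-0.2,0,0]]])

```text
time_s: 16.68
position: [554.3, -143.7, 44.8]
orientation: [-0.101, 0.995, 0.0, -0.0]
contact_force: [-0.1, -0.2, -3.1]
width: 16.1
finger_force: 24.5
```

drive_tool(commands=[[[0,0.2,0,0],[0,0.2,0,0]]])

```text
time_s: 16.85
position: [553.5, -139.5, 44.8]
orientation: [-0.101, 0.995, 0.0, -0.0]
contact_force: [-0.7, -0.0, -3.1]
width: 15.8
finger_force: 24.5
```

drive_tool(commands=[[[0,0.2,0,0],[0,0.2,0,0]]])

```text
time_s: 17.02
position: [552.6, -135.3, 44.9]
orientation: [-0.101, 0.995, 0.0, -0.0]
contact_force: [-0.5, 0.5, -3.0]
width: 15.8
finger_force: 24.5
```

```bash
python3 - <<'E'
from h import *
dist();to([551.8,-130.3,41])
E
```

```text
t 17.02 guide y of TCP -80.33 Fy 0.63 F [-0.5   0.53 -3.02] T [-0.154 -0.067  0.047] w 15.8 z 44.9
t 17.0167 TCP [ 552.6 -135.3   44.9] yaw_y 101.7 d_tool_cm [-0.02  0.5   0.39] J [-0.38  0.46 -0.28  0.83  0.   -0.59] F [-0.5   0.53 -3.02] w 15.8
```

drive_tool(commands=[[[0,0.2,0.1,0],[0,0.2,0,0],[0,0.15,0,0],[0,0.1,0,0],[0,0.1,0,0],[0,0,0,0]]])

```text
time_s: 17.52
position: [552.2, -129.8, 44.6]
orientation: [-0.101, 0.995, -0.002, 0.001]
contact_force: [1.3, -10.4, 0.6]
width: 15.9
finger_force: 24.9
```

```bash
python3 - <<'E'
from h import *
dist();to([530,-35.4,205])
E
```

```text
t 17.52 guide y of TCP -74.98 Fy -10.42 F [  1.35 -10.37   0.63] T [-2.164e+00 -2.530e-01 -1.000e-03] w 15.9 z 44.6
t 17.5167 TCP [ 552.2 -129.8   44.6] yaw_y 101.6 d_tool_cm [  0.26   9.63 -16.07] J [-0.37  0.45 -0.29  0.82 -0.   -0.58] F [  1.35 -10.37   0.63] w 15.9
```

drive_tool(commands=[[[0,-0.1,0,0],[0,0,0,0]]])

```text
time_s: 17.68
position: [551.8, -130.1, 44.2]
orientation: [-0.101, 0.995, -0.001, 0.0]
contact_force: [0.3, -6.8, -0.3]
width: 16.1
finger_force: 24.9
```

drive_tool(commands=[[[0,0,0,0],[0,0,0,0],[0,0,-2.5,0],[0,0,-4,0],[0,0,-4,0],[0,0,-3.5,0],[0,0,-2,0],[0.07,2.4,0,0],[0.07,2.4,0,0],[0.07,2.4,0,0],[0.07,2.4,0,0],[0,0,0.6,0]]], jaw=60, force=50)

```text
time_s: 18.68
position: [528.4, -32.5, 198.9]
orientation: [-0.103, 0.995, 0.0, 0.001]
contact_force: [-0.3, 0.1, 0.5]
width: 51.4
finger_force: 0.0
```

drive_tool(commands=[[[0,0,1,0],[0,0,2,0],[0,0,1.7,0],[0,0,1,0],[0,0,0.2,0],[0,0,0,0]]])

```text
time_s: 19.18
position: [528.9, -35.7, 138.5]
orientation: [-0.101, 0.995, 0.0, -0.001]
contact_force: [-0.5, -0.4, 0.7]
width: 51.1
finger_force: 0.0
```

drive_tool(commands=[[[0,0,0,0],[0,0,0,0],[0,0,0,0],[0,0,-0.1,0]]], jaw=0)

```text
time_s: 19.52
position: [529.5, -35.8, 140.3]
orientation: [-0.101, 0.995, -0.0, 0.0]
contact_force: [-0.1, 1.0, -1.5]
width: 28.9
finger_force: 49.2
```

```bash
python3 - <<'E'
from h import *
dist();to([530,-35.4,139])
E
```

```text
t 19.52 guide y of TCP 21.76 Fy 0.95 F [-0.08  0.96 -1.52] T [ 0.127 -0.062 -0.04 ] w 28.9 z 140.3
t 19.5167 TCP [529.5 -35.8 140.3] yaw_y 101.6 d_tool_cm [-0.06  0.03  0.13] J [-0.22  0.32 -0.22  1.03  0.   -0.42] F [-0.08  0.96 -1.52] w 28.9
```

drive_tool(commands=[[[0,0,0,7],[0,0,0,7],[0,0,0,7],[0,0,0,7],[0,0,0,7],[0,0,0,7],[0,0,0,7],[0,0,0,7],[0,0,0,7],[0,0,0,0]]])

```text
time_s: 20.35
position: [529.0, -35.6, 139.8]
orientation: [0.436, 0.9, 0.0, -0.0]
contact_force: [-0.3, 1.5, -2.5]
width: 28.9
finger_force: 49.5
```

drive_tool(commands=[[[0,0,0,0],[0,0,0,0],[0,0,0,-7],[0,0,-2,-7],[0,0,-3,-7],[0,0,-1.5,-7],[0,0,0,-7],[0,0,0,-7],[0,0,0,-7],[0,0,0,-7],[0,0,0,-7],[-0.08,-2.4,0,0]]], jaw=60, force=25)

```text
time_s: 21.35
position: [534.4, -57.1, 205.4]
orientation: [-0.108, 0.994, 0.0, 0.0]
contact_force: [1.0, -0.2, 0.9]
width: 51.1
finger_force: 0.0
```

drive_tool(commands=[[[-0.08,-2.4,0,0],[-0.08,-2.4,0,0],[-0.08,-2.4,1.5,0],[0,0,3.8,0],[0,0,3.8,0],[0,0,3.7,0],[0,0,2,0],[0,0,1,0],[0,0,0.5,0],[0,0,0,0]]])

```text
time_s: 22.18
position: [552.0, -129.3, 41.9]
orientation: [-0.102, 0.995, -0.0, -0.0]
contact_force: [-0.8, -0.3, 0.2]
width: 51.1
finger_force: 0.0
```

```bash
python3 - <<'E'
from h import *
dist();to([551.8,-130.3,41])
E
```

```text
t 22.18 guide y of TCP -74.41 Fy -0.11 F [-0.76 -0.28  0.24] T [ 0.055 -0.041 -0.046] w 51.1 z 41.9
t 22.1833 TCP [ 552.  -129.3   41.9] yaw_y 101.7 d_tool_cm [ 0.04 -0.09  0.09] J [-0.37  0.46 -0.29  0.82 -0.   -0.58] F [-0.76 -0.28  0.24] w 51.1
```

drive_tool(commands=[[[0,0,0,0],[0,0,0,0],[0,0,0,0],[0,0,-0.15,0],[0,-0.2,0,0],[0,-0.2,0,0]]], jaw=0)

```text
time_s: 22.68
position: [552.6, -133.1, 43.7]
orientation: [-0.102, 0.995, 0.0, 0.0]
contact_force: [0.8, 0.1, -3.8]
width: 16.3
finger_force: 24.5
```

drive_tool(commands=[[[0,-0.2,0,0],[0,-0.2,0,0]]])

```text
time_s: 22.85
position: [553.4, -137.2, 43.3]
orientation: [-0.101, 0.995, 0.0, -0.0]
contact_force: [-0.3, 0.1, -1.1]
width: 16.1
finger_force: 24.5
```

drive_tool(commands=[[[0,-0.2,0,0],[0,-0.2,0,0]]])

```text
time_s: 23.02
position: [554.2, -141.2, 43.3]
orientation: [-0.101, 0.995, 0.0, -0.0]
contact_force: [-0.7, 0.3, -2.5]
width: 16.1
finger_force: 24.5
```

drive_tool(commands=[[[0,0.2,0,0],[0,0.2,0,0]]])

```text
time_s: 23.18
position: [553.4, -137.1, 43.3]
orientation: [-0.101, 0.995, 0.0, -0.0]
contact_force: [0.2, 0.2, -2.2]
width: 15.9
finger_force: 24.5
```

drive_tool(commands=[[[0,0.2,0,0],[0,0.2,0,0]]])

```text
time_s: 23.35
position: [552.5, -132.8, 43.4]
orientation: [-0.101, 0.995, 0.0, -0.0]
contact_force: [0.3, 0.1, -2.1]
width: 16.0
finger_force: 24.5
```

```bash
python3 - <<'E'
from h import *
dist();to([551.8,-130.3,41])
E
```

```text
t 23.35 guide y of TCP -77.89 Fy 0.06 F [ 0.3   0.13 -2.11] T [-0.155 -0.02  -0.001] w 16.0 z 43.4
t 23.35 TCP [ 552.5 -132.8   43.4] yaw_y 101.6 d_tool_cm [0.02 0.26 0.24] J [-0.38  0.46 -0.29  0.83 -0.   -0.58] F [ 0.3   0.13 -2.11] w 16.0
```

drive_tool(commands=[[[0,0.2,0.1,0],[0,0.15,0,0],[0,0.1,0,0],[0,0.1,0,0],[0,0,0,0]]])

```text
time_s: 23.77
position: [553.0, -129.9, 43.5]
orientation: [-0.101, 0.995, -0.003, 0.001]
contact_force: [1.6, -15.9, 3.0]
width: 15.6
finger_force: 25.5
```

```bash
python3 - <<'E'
from h import *
c=load('wrist')
T=c['world_from_camera']
for u,v in((403,225),(398,222),(408,230),(403,218)):print(at_d(c,u,v).round(1))
print('bridge',at_d(c,350,130),at_d(c,365,135))
dist()
E
```

```text
[527.4 -37.1 187.9]
[526.2 -40.7 187.8]
[530.2 -32.4 187.3]
[523.4 -38.3 187.3]
bridge [485.5284783  -41.55600817  61.55243196] [487.01925702 -25.94765578  61.67343604]
t 23.77 guide y of TCP -75.18 Fy -15.89 F [  1.62 -15.92   3.03] T [-2.959 -0.362  0.015] w 15.6 z 43.5
```

drive_tool(commands=[[[0,-0.2,0,0],[0,0,0,0]]])

```text
time_s: 23.93
position: [552.8, -130.2, 43.3]
orientation: [-0.101, 0.995, -0.001, 0.001]
contact_force: [0.7, -2.7, 7.4]
width: 16.0
finger_force: 25.6
```

drive_tool(commands=[[[0,0,0,0],[0,0,0,0],[0,0,-2.5,0],[0,0,-4,0],[0,0,-4,0],[0,0,-3.5,0],[0,0,-2.2,0],[0.07,2.4,0,0],[0.07,2.4,0,0],[0.07,2.4,0,0],[0.07,2.3,0,0],[0,0,0.6,0]]], jaw=60, force=50)

```text
time_s: 24.93
position: [529.1, -34.1, 199.2]
orientation: [-0.103, 0.995, 0.0, 0.0]
contact_force: [-0.0, -1.1, 0.6]
width: 51.2
finger_force: 0.0
```

drive_tool(commands=[[[0,0,1,0],[0,0,2,0],[0,0,1.7,0],[0,0,1,0],[0,0,0.2,0],[0,0,0,0]]])

```text
time_s: 25.43
position: [529.6, -37.2, 138.8]
orientation: [-0.101, 0.995, 0.0, -0.001]
contact_force: [0.0, 0.2, 0.4]
width: 51.1
finger_force: 0.0
```

drive_tool(commands=[[[0,0,0,0],[0,0,0,0],[0,0,0,0],[0,0,-0.1,0]]], jaw=0)

```text
time_s: 25.77
position: [530.0, -36.9, 140.7]
orientation: [-0.102, 0.995, 0.0, 0.0]
contact_force: [0.7, 3.7, -4.0]
width: 28.7
finger_force: 49.1
```

drive_tool(commands=[[[0,0,0,5],[0,0,0,7],[0,0,0,7],[0,0,0,7],[0,0,0,7],[0,0,0,7],[0,0,0,5],[0,0,0,0]]])

```text
time_s: 26.43
position: [529.6, -37.0, 140.3]
orientation: [0.289, 0.957, 0.0, -0.0]
contact_force: [-2.4, 1.7, -2.4]
width: 28.6
finger_force: 48.9
```

```bash
python3 - <<'E'
from h import *
dist();to([551.8,-130.3,41])
E
```

```text
t 26.43 guide y of TCP 20.54 Fy 2.22 F [-2.43  1.74 -2.36] T [0.759 0.39  0.04 ] w 28.6 z 140.3
t 26.4333 TCP [529.6 -37.  140.3] yaw_y 56.4 d_tool_cm [-7.02 -6.54  9.93] J [-0.22  0.32 -0.22  1.03  0.    0.36] F [-2.43  1.74 -2.36] w 28.6
```

drive_tool(commands=[[[0,0,0,0],[0,0,0,0],[0,0,0,-5],[0,0,-2,-7],[0,0,-3,-7],[0,0,-1.5,-7],[0,0,0,-7],[0,0,0,-7],[0,0,0,-5],[-0.08,-2.4,0,0],[-0.08,-2.4,0,0],[-0.08,-2.4,0,0]]], jaw=60, force=25)

```text
time_s: 27.43
position: [547.2, -108.2, 205.8]
orientation: [-0.103, 0.995, -0.0, 0.0]
contact_force: [0.5, 0.5, -0.0]
width: 51.4
finger_force: 0.0
```

drive_tool(commands=[[[-0.08,-2.3,1.5,0],[0,0,3.8,0],[0,0,3.8,0],[0,0,3.7,0],[0,0,2,0],[0,0,1,0],[0,0,0.5,0],[0,0,0,0]]])

```text
time_s: 28.1
position: [552.5, -129.8, 42.5]
orientation: [-0.102, 0.995, -0.0, 0.0]
contact_force: [0.5, -1.0, 0.5]
width: 50.8
finger_force: 0.0
```

drive_tool(commands=[[[0,0,0,0],[0,0,0,0],[0,0,0,0],[0,0,-0.12,0],[0,-0.2,0,0],[0,-0.2,0,0]]], jaw=0)

```text
time_s: 28.6
position: [553.0, -133.4, 43.7]
orientation: [-0.102, 0.995, 0.0, 0.0]
contact_force: [-0.3, 2.9, 2.2]
width: 15.7
finger_force: 24.9
```

drive_tool(commands=[[[0,-0.2,0,0],[0,-0.2,0,0]]])

```text
time_s: 28.77
position: [554.0, -137.6, 43.7]
orientation: [-0.101, 0.995, 0.0, 0.0]
contact_force: [-0.2, 1.8, 3.0]
width: 16.1
finger_force: 24.9
```

drive_tool(commands=[[[0,-0.2,0,0],[0,-0.2,0,0]]])

```text
time_s: 28.93
position: [554.9, -141.6, 43.7]
orientation: [-0.101, 0.995, 0.0, 0.0]
contact_force: [-0.4, 2.6, 4.0]
width: 16.1
finger_force: 25.0
```

drive_tool(commands=[[[0,0.2,0,0],[0,0.2,0,0]]])

```text
time_s: 29.1
position: [554.2, -137.9, 43.7]
orientation: [-0.101, 0.995, -0.001, 0.0]
contact_force: [0.5, -1.3, 2.7]
width: 16.3
finger_force: 25.0
```

drive_tool(commands=[[[0,0.2,0,0],[0,0.2,0,0]]])

```text
time_s: 29.27
position: [553.2, -133.5, 43.7]
orientation: [-0.101, 0.995, -0.0, 0.0]
contact_force: [1.0, -2.1, 4.1]
width: 15.6
finger_force: 25.0
```

```bash
python3 - <<'E'
from h import *
dist();to([551.8,-130.3,41])
E
```

```text
t 29.27 guide y of TCP -78.75 Fy -2.3 F [ 0.99 -2.13  4.13] T [-0.437 -0.166  0.016] w 15.6 z 43.7
t 29.2667 TCP [ 553.2 -133.5   43.7] yaw_y 101.6 d_tool_cm [0.08 0.34 0.27] J [-0.38  0.46 -0.29  0.83 -0.   -0.58] F [ 0.99 -2.13  4.13] w 15.6
```

drive_tool(commands=[[[0,-0.2,-0.14,0],[0,-0.2,0,0]]])

```text
time_s: 29.43
position: [553.4, -136.9, 44.7]
orientation: [-0.102, 0.995, 0.001, -0.0]
contact_force: [-0.1, 0.9, -4.9]
width: 15.9
finger_force: 24.6
```

drive_tool(commands=[[[0,-0.2,0,0],[0,-0.2,0,0]]])

```text
time_s: 29.6
position: [554.4, -141.4, 44.6]
orientation: [-0.101, 0.995, 0.0, -0.0]
contact_force: [-0.4, 0.9, -4.4]
width: 16.1
finger_force: 24.6
```

drive_tool(commands=[[[0,-0.2,0,0]]])

```text
time_s: 29.68
position: [554.9, -143.5, 44.7]
orientation: [-0.101, 0.995, 0.0, -0.0]
contact_force: [-0.5, 1.8, -3.2]
width: 15.9
finger_force: 24.6
```

drive_tool(commands=[[[0,0.2,0,0],[0,0.2,0,0]]])

```text
time_s: 29.85
position: [554.5, -139.8, 45.0]
orientation: [-0.101, 0.995, -0.0, 0.0]
contact_force: [-0.0, -0.8, -4.6]
width: 16.2
finger_force: 24.6
```

drive_tool(commands=[[[0,0.2,0,0]]])

```text
time_s: 29.93
position: [554.0, -137.6, 45.0]
orientation: [-0.101, 0.995, -0.0, 0.0]
contact_force: [1.3, -2.6, -4.0]
width: 16.1
finger_force: 24.7
```

drive_tool(commands=[[[0,0.2,0,0]]])

```text
time_s: 30.02
position: [553.5, -135.4, 45.0]
orientation: [-0.101, 0.995, -0.0, 0.0]
contact_force: [1.4, -1.5, -3.8]
width: 16.2
finger_force: 24.7
```

drive_tool(commands=[[[0,0.2,0,0]]])

```text
time_s: 30.1
position: [553.1, -133.3, 45.0]
orientation: [-0.101, 0.995, -0.0, 0.0]
contact_force: [-0.1, -2.0, -4.9]
width: 16.0
finger_force: 24.7
```

drive_tool(commands=[[[0,0.2,0.07,0],[0,0.15,0,0],[0,0.15,0,0],[0,0.1,0,0],[0,0,0,0]]])

```text
time_s: 30.52
position: [553.0, -129.6, 45.1]
orientation: [-0.101, 0.995, -0.002, 0.001]
contact_force: [2.1, -14.3, 0.2]
width: 16.0
finger_force: 25.1
```

drive_tool(commands=[[[0,-0.15,0,0],[0,0,0,0]]])

```text
time_s: 30.68
position: [552.6, -129.9, 44.6]
orientation: [-0.101, 0.995, -0.001, 0.0]
contact_force: [1.2, -7.1, -0.5]
width: 16.3
finger_force: 25.0
```

drive_tool(commands=[[[0,0,0,0],[0,0,0,0],[0,0,-2.5,0],[0,0,-4,0],[0,0,-4,0],[0,0,-3.5,0],[0,0,-2.2,0],[0.07,2.4,0,0],[0.07,2.4,0,0],[0.07,2.4,0,0],[0.07,2.3,0,0],[0,0,0.6,0]]], jaw=60, force=50)

```text
time_s: 31.68
position: [529.4, -33.3, 201.3]
orientation: [-0.103, 0.995, 0.001, 0.001]
contact_force: [0.2, 0.1, 0.1]
width: 51.4
finger_force: 0.0
```

drive_tool(commands=[[[0,0,1,0],[0,0,2,0],[0,0,1.7,0],[0,0,1,0],[0,0,0.2,0],[0,0,0,0]]])

```text
time_s: 32.18
position: [529.9, -36.6, 140.9]
orientation: [-0.101, 0.995, 0.0, -0.001]
contact_force: [-0.3, 0.2, -0.2]
width: 51.2
finger_force: 0.0
```

```bash
python3 - <<'E'
from h import *
dist();to([529.8,-35.8,138.5])
E
```

```text
t 32.18 guide y of TCP 20.91 Fy 0.3 F [-0.3   0.24 -0.2 ] T [-0.024 -0.05  -0.037] w 51.2 z 140.9
t 32.1833 TCP [529.9 -36.6 140.9] yaw_y 101.6 d_tool_cm [-0.01  0.08  0.24] J [-0.22  0.32 -0.22  1.03  0.   -0.43] F [-0.3   0.24 -0.2 ] w 51.2
```

drive_tool(commands=[[[0,0.07,0,0],[0,0,0,0],[0,0,0,0],[0,0,0,0],[0,0,-0.1,0]]], jaw=0)

```text
time_s: 32.6
position: [530.3, -35.8, 142.6]
orientation: [-0.101, 0.995, 0.0, 0.0]
contact_force: [0.5, 2.4, -3.0]
width: 28.9
finger_force: 49.3
```

drive_tool(commands=[[[0,0,0,5],[0,0,0,7],[0,0,0,7],[0,0,0,7],[0,0,0,0]]])

```text
time_s: 33.02
position: [530.1, -36.0, 142.4]
orientation: [0.128, 0.992, -0.0, 0.0]
contact_force: [0.6, 0.5, -1.0]
width: 29.1
finger_force: 49.5
```

drive_tool(commands=[[[0,0,0,0],[0,0,0,0],[0,0,-1,-5],[0,0,-2.5,-7],[0,0,-3,-7],[0,0,0,-7],[-0.08,-2.4,0,0],[-0.08,-2.4,0,0],[-0.08,-2.4,0,0],[-0.08,-2.3,1.5,0],[0,0,3.8,0],[0,0,3.8,0]]], jaw=60, force=25)

```text
time_s: 34.02
position: [553.5, -130.1, 116.0]
orientation: [-0.102, 0.995, -0.001, 0.001]
contact_force: [-0.1, -0.5, -0.7]
width: 51.3
finger_force: 0.0
```

drive_tool(commands=[[[0,0,3.7,0],[0,0,2,0],[0,0,1,0],[0,0,0.5,0],[0,0,0,0]]])

```text
time_s: 34.43
position: [552.6, -128.4, 44.3]
orientation: [-0.102, 0.995, 0.0, -0.0]
contact_force: [-0.5, 0.0, -0.8]
width: 51.4
finger_force: 0.0
```

drive_tool(commands=[[[0,0,0,0],[0,0,0,0],[0,0,0,0],[0,0,-0.16,0],[0,0,0,0]]], jaw=0)

```text
time_s: 34.85
position: [553.4, -129.6, 47.1]
orientation: [-0.101, 0.995, -0.001, 0.001]
contact_force: [1.7, -7.6, -3.5]
width: 16.1
finger_force: 25.9
```

```bash
python3 - <<'E'
from h import *
dist();to([551.8,-130.3,41])
E
```

```text
t 34.85 guide y of TCP -74.99 Fy -7.76 F [ 1.71 -7.57 -3.53] T [-1.561 -0.318  0.025] w 16.1 z 47.1
t 34.85 TCP [ 553.4 -129.6   47.1] yaw_y 101.6 d_tool_cm [ 0.18 -0.03  0.61] J [-0.37  0.45 -0.29  0.83 -0.   -0.58] F [ 1.71 -7.57 -3.53] w 16.1
```

Block is still home. I'll lower slightly to cancel the lift, then draw it back while reading the force.

drive_tool(commands=[[[0,-0.2,0.08,0],[0,-0.2,0,0],[0,-0.2,0,0]]])

```text
time_s: 35.1
position: [554.0, -134.1, 45.8]
orientation: [-0.102, 0.995, 0.0, 0.001]
contact_force: [0.1, 4.3, 5.9]
width: 16.0
finger_force: 26.6
```

drive_tool(commands=[[[0,-0.2,0,0]]])

```text
time_s: 35.18
position: [554.4, -136.1, 45.8]
orientation: [-0.102, 0.995, 0.0, 0.001]
contact_force: [-0.8, 4.8, 6.6]
width: 16.3
finger_force: 26.6
```

drive_tool(commands=[[[0,-0.2,0,0]]])

```text
time_s: 35.27
position: [554.8, -138.0, 45.8]
orientation: [-0.102, 0.995, 0.0, 0.001]
contact_force: [0.1, 3.9, 6.4]
width: 16.3
finger_force: 26.6
```

drive_tool(commands=[[[0,-0.2,0,0]]])

```text
time_s: 35.35
position: [555.3, -140.0, 45.8]
orientation: [-0.102, 0.995, 0.0, 0.001]
contact_force: [0.2, 5.0, 6.3]
width: 16.2
finger_force: 26.6
```

drive_tool(commands=[[[0,-0.2,0,0]]])

```text
time_s: 35.43
position: [555.6, -142.0, 45.7]
orientation: [-0.102, 0.995, 0.0, 0.001]
contact_force: [-0.4, 4.0, 6.3]
width: 16.0
finger_force: 26.6
```

drive_tool(commands=[[[0,-0.2,0,0]]])

```text
time_s: 35.52
position: [556.1, -143.9, 45.7]
orientation: [-0.102, 0.995, 0.0, 0.001]
contact_force: [-1.7, 4.7, 6.4]
width: 16.2
finger_force: 26.6
```

```bash
python3 - <<'E'
from h import *
dist()
E
```

```text
t 35.52 guide y of TCP -89.54 Fy 4.93 F [-1.69  4.68  6.38] T [ 0.759  0.066 -0.145] w 16.2 z 45.7
```

drive_tool(commands=[[[0,-0.2,-0.05,0]]])

```text
time_s: 35.6
position: [556.2, -145.9, 45.9]
orientation: [-0.102, 0.995, 0.0, 0.0]
contact_force: [-0.0, 2.6, -2.9]
width: 15.8
finger_force: 25.7
```

drive_tool(commands=[[[0,-0.2,0,0]]])

```text
time_s: 35.68
position: [556.6, -147.9, 45.8]
orientation: [-0.102, 0.995, 0.0, 0.0]
contact_force: [0.1, 4.6, 2.8]
width: 15.8
finger_force: 26.3
```

drive_tool(commands=[[[0,-0.2,0,0]]])

```text
time_s: 35.77
position: [557.1, -150.0, 45.8]
orientation: [-0.102, 0.995, 0.0, 0.0]
contact_force: [0.6, 3.9, 2.6]
width: 15.8
finger_force: 26.3
```

drive_tool(commands=[[[0,0.2,0,0],[0,0.2,0,0]]])

```text
time_s: 35.93
position: [556.5, -146.7, 45.8]
orientation: [-0.101, 0.995, -0.001, 0.0]
contact_force: [1.5, -3.0, 1.9]
width: 15.8
finger_force: 26.2
```

drive_tool(commands=[[[0,0.2,0,0]]])

```text
time_s: 36.02
position: [555.9, -144.4, 45.8]
orientation: [-0.101, 0.995, -0.001, 0.0]
contact_force: [1.8, -2.9, 2.0]
width: 15.8
finger_force: 26.2
```

drive_tool(commands=[[[0,0.2,0,0]]])

```text
time_s: 36.1
position: [555.4, -142.2, 45.8]
orientation: [-0.101, 0.995, -0.0, 0.0]
contact_force: [0.5, -2.9, 2.8]
width: 16.3
finger_force: 26.3
```

drive_tool(commands=[[[0,0.2,0,0]]])

```text
time_s: 36.18
position: [555.0, -140.1, 45.8]
orientation: [-0.101, 0.995, -0.0, 0.0]
contact_force: [0.3, -4.3, 3.3]
width: 16.0
finger_force: 26.3
```

drive_tool(commands=[[[0,-0.2,0,0],[0,-0.25,0,0],[0,-0.25,0,0],[0,-0.2,0,0],[0,-0.15,0,0],[0,0,0,0]]])

```text
time_s: 36.68
position: [557.0, -149.8, 45.8]
orientation: [-0.102, 0.995, 0.001, 0.0]
contact_force: [1.4, 2.0, 6.0]
width: 16.2
finger_force: 26.6
```

drive_tool(commands=[[[0,0.05,0,0],[0,0,0,0],[0,0,0,0],[0,0,0,0],[0,0,-2.5,0],[0,0,-4,0],[0,0,-4,0],[0,0,-3.5,0],[0,0,-2,0],[0,0,0,0]]], jaw=60, force=50)

```text
time_s: 37.52
position: [558.3, -150.5, 210.0]
orientation: [-0.101, 0.995, -0.002, 0.003]
contact_force: [0.3, 0.0, -0.6]
width: 51.1
finger_force: 0.0
```

```bash
python3 - <<'E'
from h import *
dist();to([530,-35.8,140])
E
```

```text
t 37.52 guide y of TCP -96.47 Fy -0.04 F [ 0.27  0.02 -0.57] T [-0.006 -0.046 -0.018] w 51.1 z 210.0
t 37.5167 TCP [ 558.3 -150.5  210. ] yaw_y 101.6 d_tool_cm [ 0.5  11.83  6.95] J [-0.4   0.36  0.03  1.24  0.   -0.61] F [ 0.27  0.02 -0.57] w 51.1
```

drive_tool(commands=[[[0.09,2.4,0,0],[0.09,2.4,0,0],[0.09,2.4,0,0],[0.09,2.4,0,0],[0.09,2.2,0,0],[0,0,1.2,0],[0,0,2,0],[0,0,1.7,0],[0,0,1.1,0],[0,0,0.5,0],[0,0,0,0]]])

```text
time_s: 38.43
position: [527.8, -35.1, 139.3]
orientation: [-0.101, 0.995, 0.0, -0.001]
contact_force: [0.3, 0.3, -0.5]
width: 51.2
finger_force: 0.0
```

drive_tool(commands=[[[0,0,0,0],[0,0,0,0],[0,0,0,0],[0,0,0,0],[0,0,-0.2,-1.5],[0,0,0,0]]], jaw=0)

```text
time_s: 38.93
position: [528.8, -35.3, 143.0]
orientation: [-0.115, 0.993, -0.0, 0.0]
contact_force: [0.0, -0.1, -1.8]
width: 28.8
finger_force: 49.4
```

drive_tool(commands=[[[0,0,-0.3,0],[0,0,-0.4,0],[0,0,-0.5,0],[0,0,0,0]]])

```text
time_s: 39.27
position: [529.0, -35.4, 155.7]
orientation: [-0.114, 0.993, -0.0, 0.001]
contact_force: [0.3, -0.4, -1.5]
width: 28.8
finger_force: 49.5
```

```bash
python3 - <<'E'
from h import *
dist();to([528.7,212,205])
E
```

```text
t 39.27 guide y of TCP 22.27 Fy -0.4 F [ 0.25 -0.35 -1.55] T [-0.003 -0.004 -0.022] w 28.8 z 155.7
t 39.2667 TCP [529.  -35.4 155.7] yaw_y 103.1 d_tool_cm [-5.59 24.1  -4.94] J [-0.22  0.31 -0.2   1.07 -0.   -0.45] F [ 0.25 -0.35 -1.55] w 28.8
```

drive_tool(commands=[[[0,0,-1,0],[0,0,-2,0],[0,0,-2,0],[-0.8,3.44,0,0],[-0.8,3.44,0,0],[-0.8,3.44,0,0],[-0.8,3.44,0,0],[-0.8,3.44,0,0],[-0.8,3.44,0,0],[-0.78,3.4,0,0],[0,0,0,0],[0,0,0,0]]])

```text
time_s: 40.27
position: [528.0, 213.0, 204.4]
orientation: [-0.116, 0.993, -0.0, -0.0]
contact_force: [0.6, -1.0, -1.6]
width: 28.9
finger_force: 50.1
```

```bash
python3 - <<'E'
from h import *
to([528,211.5,84])
c=cap('wrist'); cv2.imwrite('pics/w7.png',c['frame'])
E
```

```text
t 40.2667 TCP [528.  213.  204.4] yaw_y 103.3 d_tool_cm [ 0.03 -0.15 12.04] J [ 0.24  0.35  0.    1.23 -0.    0.01] F [ 0.62 -1.02 -1.59] w 28.9
```

View pics/w7.png

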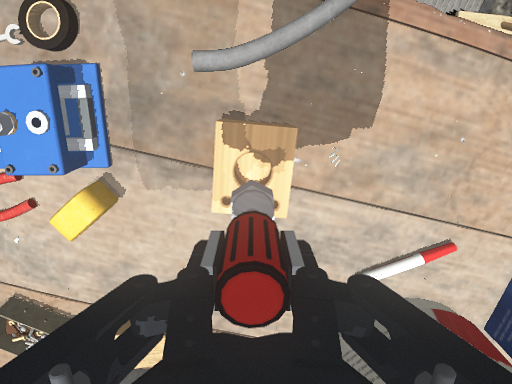

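```bash
python3 - <<'E'
from h import *
c=load('wrist')
print('hole far rim',at_z(c,253,150,36),'L',at_z(c,234,167,36),'R',at_z(c,272,167,36))
print('wood far corners',[at_z(c,*p,36).round(1) for p in((218,118),(297,127),(289,217),(213,212))])
to([528,210.3,84])
E
```

```text
hole far rim [506.20756404 209.13867471  36.        ] L [528.58063165 193.68597122  36.        ] R [519.27241306 233.0182816   36.        ]
wood far corners [array([482.4, 166.9,  36. ]), array([472.6, 247.5,  36. ]), array([570.4, 265.9,  36. ]), array([584.2, 181.8,  36. ])]
t 40.3167 TCP [528.1 211.8 204.5] yaw_y 103.2 d_tool_cm [ 0.04 -0.14 12.05] J [ 0.24  0.35  0.    1.23 -0.    0.01] F [ 0.33 -1.3  -2.2 ] w 28.9
```

drive_tool(commands=[[[0,0,1.5,0],[0,0,2.5,0],[0,0,2.5,0],[0,0,1.5,0],[0,0,1.2,0],[0,0,1,0],[0,0,0.8,0],[0,0,0.5,0],[0,0,0.3,0],[0,0,0,0]]])

```text
time_s: 41.15
position: [528.3, 211.3, 86.4]
orientation: [-0.114, 0.993, -0.0, -0.0]
contact_force: [0.5, -0.5, -1.7]
width: 28.7
finger_force: 50.2
```

drive_tool(commands=[[[0,0,0.15,0],[0,0,0.1,0],[0,0,0,0]]])

```text
time_s: 41.4
position: [528.5, 211.6, 84.3]
orientation: [-0.114, 0.993, 0.0, 0.0]
contact_force: [0.1, -0.4, -1.5]
width: 29.1
finger_force: 50.2
```

drive_tool(commands=[[[0,0,0.1,0],[0,0,0.1,0],[0,0,0,0]]])

```text
time_s: 41.65
position: [528.7, 211.7, 82.9]
orientation: [-0.115, 0.993, 0.0, 0.001]
contact_force: [-2.9, 0.5, 8.8]
width: 29.0
finger_force: 51.2
```

drive_tool(commands=[[[0,0,0.1,0],[0,0,0.05,0],[0,0,0,0]]])

```text
time_s: 41.9
position: [529.1, 211.8, 82.8]
orientation: [-0.115, 0.993, 0.0, 0.002]
contact_force: [-7.6, -1.7, 27.3]
width: 28.7
finger_force: 53.5
```

drive_tool(commands=[[[0,0,-0.15,0],[0,0,-0.1,0],[0,0,0,0]]])

```text
time_s: 42.15
position: [528.4, 211.6, 83.2]
orientation: [-0.114, 0.993, 0.0, 0.0]
contact_force: [0.1, -0.0, -1.1]
width: 29.0
finger_force: 50.1
```

drive_tool(commands=[[[0,0,0,0],[0,0,0,0],[0,0,0,0],[0,0,-1,0],[0,0,-2,0],[0,0,-3,0],[0,0,-3,0],[0,0,-2,0],[0,0,0,0]]], jaw=60)

```text
time_s: 42.9
position: [529.9, 212.0, 197.9]
orientation: [-0.114, 0.993, 0.0, 0.003]
contact_force: [-0.5, 1.0, -0.2]
width: 51.0
finger_force: 0.0
```

```bash
python3 - <<'E'
from h import *
a=cap('top');b=cap('side')
A=cv2.resize(a['frame'][175:260,160:355],(780,340),interpolation=cv2.INTER_CUBIC)
B=cv2.resize(b['frame'][130:300,190:400],None,fx=1.5,fy=1.5)
o=np.zeros((600,780,3),np.uint8);o[:340]=A;o[340:340+min(255,260),:315]=B[:255]
cv2.imwrite('pics/end.png',o)
w=cap('wrist')
for n,c in(('top',a),('wrist',w)):
    f=c['frame'].astype(int);m=((f[...,2]>90)&(f[...,1]<70)&(f[...,0]<70)).astype(np.uint8)
    k,l,st,ce=cv2.connectedComponentsWithStats(m)
    for i in range(1,k):
        if st[i,4]>40: print(n,st[i],at_d(c,*ce[i]))
to([528,211,200])
E
```

```text
top [380 134  10  13  75] [ 733.8594165  -340.89253817   35.09739397]
top [392 138  48  29 335] [ 703.64479492 -420.98974889   22.41453406]
top [279 159  45  21 135] [ 673.08919842 -120.20576936    5.16465121]
top [291 171  25  20  57] [ 631.93743289 -116.63606209   12.02458369]
top [172 216  11   8  54] [527.06028646 208.00702484 128.21042194]
top [303 306  13  25 143] [ 108.43635752 -227.73602565 -875.7947078 ]
top [304 336  22   9  66] [  19.19037785 -237.48235273 -865.26122381]
wrist [237 167  31  22 334] [514.30777098 208.5905181  108.69098049]
wrist [236 187  34  29 358] [522.31105529 212.92221211 127.65707956]
wrist [ 23 201  10  10  58] [638.22062651 -45.31966509   6.69429282]
wrist [425 245  38  17 220] [580.25259574 472.04874364  10.75791696]
wrist [447 314  65  55 584] [654.18791796 521.46697497  70.5703178 ]
t 43.05 TCP [528.2 211.5 193. ] yaw_y 103.1 d_tool_cm [ 0.03 -0.05 -0.7 ] J [ 0.24  0.35 -0.02  1.2   0.    0.01] F [ 0.09  0.03 -1.03] w 51.2
```

View pics/end.png

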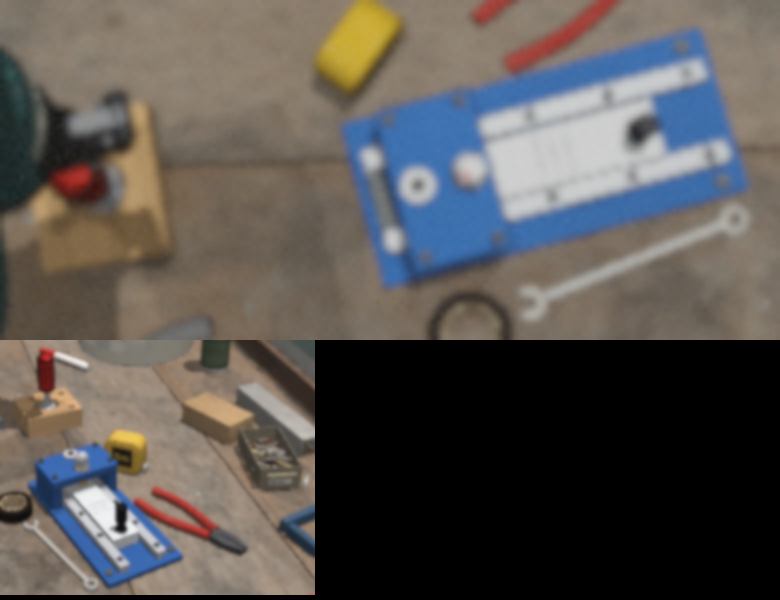

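The driver stands upright in its stand with its top at z = 128, the block is drawn back about 20 mm, and the bystanders are where they were. Handing in.

```bash
python3 -c "from bench import sign_off; print(sign_off())"
```

```text
the job is handed in; nothing more can be done
None
```

The job is handed in after about 43 s: the block went home against the stop, the screw was set so the block drags at roughly 3.3 N (my estimate from readings of 3 to 4.6 N), the block was drawn back about 20 mm, and the driver is back in its stand with the bystanders where they were.

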